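# Close up the tool case at the repair table

## Task

Close up the small aluminium tool case: push both of its drawers fully home, and push its open lid over and down until it lies flat and shut on the case, in whichever order you like. Do it all by pushing with the fingertips: grasp and lift nothing, do not pull the drawers out, do not shove or tip the case, and leave the tools and parts around it where they are.

Things in the scene. Friction and masses are not known exactly. Their poses are not given: they have to be found in the camera images.
- case: small aluminium tool case standing loose on the table on rubber feet (about 4 kg). Without its lid 180 mm deep (its x), 190 mm wide (its y), 85 mm high. Origin: centre of its underside; z up, +x towards its back; its front with the two drawers looks to -x. The compartment on top holds tools that lie below its rim and are part of the case; the lid closes over it
- left_drawer (a joint): how far the left drawer (the +y one) stands out along the case's -x, m: 0 fully shut, 0.11 pulled to its stop. Slides with about 2 N of friction and stays where it is left
- right_drawer (a joint): the same for the right drawer (the -y one)
- left_drawer_knob (a point): middle of the flat outer end of the left drawer's round pull knob: 18 mm diameter, along the case's x, standing 20 mm out of the flat drawer front (88 mm wide, 37 mm high, its face 6 mm in front of the case when shut). The knob's axis is 35 mm above the table. Axes as the case's
- right_drawer_knob (a point): the same on the right drawer
- lid (a joint): angle of the case's flat lid, rad: 0 shut flat on the rim, 1.57 upright, 2.0 leaning out at its stop. The hinge runs along the case's x at its left (+y) side; shutting, the free edge swings over the case towards its -y. The stiff hinge (0.6 N m) leaves the lid where it is let go, and about 4 N on its free edge turns it
- lid_hinge (a point): middle of the lid's hinge line, 85 mm above the table at the case's left (+y) rim. Axes as the case's
- lid_edge (a point): middle of the lid's free edge on the outer face (the top when shut), 190 mm from the hinge. The lid is 180 mm long along the hinge and 14 mm thick (outer face 15 mm from the hinge plane; shut, its top is 100 mm above the table). z: out of the lid's outer face, -y: from hinge to free edge
- spray_can: bystander, loose: standing aerosol can, 52 mm diameter, 180 mm tall; origin under its middle
- pliers: bystander, loose: side cutters lying flat, red and yellow grips, about 170 mm long, 20 mm high; origin under its middle
- motor: bystander, loose: small electric motor lying down, 38 mm diameter, about 85 mm long with its shaft; origin under its middle
- shell: bystander, loose: dark blue half of an opened tool housing, 180 x 65 x 26 mm; origin under its middle
- bit_rack: bystander, loose: yellow block 35 x 75 x 30 mm with screwdriver bits standing in it (63 mm to their tips); origin under its middle
- screwdriver: bystander, loose: screwdriver lying down, 190 mm long; origin under its middle
- drill: bystander, loose: cordless drill lying on its side, about 210 x 190 mm, 65 mm high; origin under its middle

How it is judged:
By the outcome, as a careful person would: the job done as asked, in the order asked, and still so for the second after the job is handed in, with the robot touching nothing.
It also fails if it takes over 54 s, if anything falls off the work surface, if the arm or the gripper's body presses on something with over 40 N, if the wrist force passes 120 N, or if a joint passes its speed limit or range.

## Robot

A 7-joint arm with a two-finger parallel gripper is mounted at the origin on the work surface. World frame = base frame: x ahead of the robot, y to its left, z up, the work surface at z = 0. Lengths are in m, angles in degrees, forces in N, time in s.
With the tool pointing down it reaches from about 0.425 to 0.875 m from the base axis. Payload 4.7 kg.
Tool frame: the origin (TCP) lies on the centre line of the jaws, within the pads' length; the fingertips stand 17 mm ahead of it and the grasp point (between the pads) lies 2 mm behind it; z points along the fingers, y is the line along which they close (so a half turn about z gives the same grasp; the last joint's range is limited). The gripper opens to 87 mm and grips with 3 to 60 N. Pads are 19 mm wide; open, the fingers measure 117 mm over their backs; the gripper's body (75 mm by 190 mm) begins 51 mm behind the grasp point.
Start: joints at [-66.629, 18.392, -4.016, 83.108, 1.295, 78.541, -3.26], TCP at [0.249, 0.6, 0.24] pointing down, gripper open.
Joint ranges: [-163.93, 163.93], [-17.29, 119.83], [-79.2, 71.16], [3.27, 140.29], [-89.18, 269.18], [5.43, 117.66], [-154.24, 154.24]. Speed limits (degrees/s): [147.25, 147.25, 180, 180, 180, 180, 180].

## Interface

Orientations are given as [roll, pitch, yaw] about the fixed x, y, z axes, in that order (R = Rz(yaw) Ry(pitch) Rx(roll)).
In Python, from cell import env, read_camera gives the robot as it stands.
- The arm moves only by the shell command python3 -m jog 'ROWS' [FORCE]. ROWS is JSON, a list of rows, each a list of 5 numbers: the opening, from 0 (shut) to 1 (fully open), then the shift along the tool's x, y, z each as a share of 0.02 m, from -1 to 1, then the turn about the tool's z as a share of 45 degrees, from -1 to 1. In form: [[gripper, x, y, z, yaw], ...]. A call has 1 to 12 rows; each row shifts and turns the commanded pose from where the row before left it, along the tool's axes as they then stand; what a row does not reach is not made up. A row lasts 1/12 s, in which the tool goes at most 41.7 mm and 7.16 degrees, less where a joint would pass 70% of its speed; a pose out of reach is approached as far as the arm can. A call with a number of a shift or a turn outside -1 to 1 is refused whole. A call with a gripper value outside its range is refused whole. The fingers move at their own pace and stop on an object; FORCE is the grip in N (left out, the last holds). Time passes only in rows, so rows that do not move let the fingers close. It gives the time, the measured TCP pose, the force, the opening and the grip force at its end, in the units of the state.
- env.get_obs(): the state, without advancing time (a new reading comes with each control period).
- read_camera(name): name is "scene" or "top"; returns a dict with "color" (384x512x3 uint8, red, green, blue), "range_z" (384x512 float32, m along the optical axis (not along the pixel's ray), 0 where there is no reading), "mtx" (3x3 intrinsics, pixels), "world_from_camera" (4x4, takes a point from camera to world coordinates). Camera axes: x right, y down, z forward; pixel columns grow to the right and rows downward; lengths in m; the calibration is good to about 2 mm. A picture is of the moment at which its call begins.
- env.sign_off(): hands the job in; it is judged then, once.
The state is a dict: "time_s": time; "qpos": joint angles; "joint_velocities": joint speeds; "effort": joint torques, N m; "tool_pos": TCP position; "tool_rot": TCP orientation; "force": force on the tool from outside, world axes, zero at the start; "wrist_torque": the same for the moment, N m; "grip_width": finger opening in m; "grasp_force": force on a finger pad.
Only numpy, scipy, OpenCV 4.12 (cv2) and the standard library are available. Lean on these libraries where they do the work, as an engineer would, in place of code of your own. Each camera call takes 0.05 s, during which the arm holds its last target. There are 200 camera calls.

## Working session

There is one attempt and no reset: what is moved stays moved. The work goes in short steps, Python scripts to look and compute and a shell command to move; the robot and the scene stay as the last step left them, time stands still between calls to the robot, and variables do not carry over. Pictures are saved under pics/ and viewed, at most 10 in all, crops included, and the job is handed in when it is done.

```bash
mkdir -p pics; cat > h.py <<'E'
import numpy as np, cv2
from cell import env, read_camera
def pts(c):
    d=c["range_z"];K=c["mtx"];v,u=np.indices(d.shape)
    p=np.stack([(u-K[0,2])/K[0,0]*d,(v-K[1,2])/K[1,1]*d,d],-1)
    T=c["world_from_camera"];w=p@T[:3,:3].T+T[:3,3];w[d==0]=np.nan;return w
E
python3 - <<'E'
from h import *
for n in("scene","top"):
    c=read_camera(n);cv2.imwrite(f"pics/{n}0.png",c["color"][...,::-1]);np.savez(f"{n}0.npz",**c)
    print(n,c["world_from_camera"].round(3).tolist(),c["mtx"].tolist())
o=env.get_obs();print({k:o[k] for k in("tool_pos","tool_rot","grip_width","time_s","force")})
E
```

```text
scene [[-0.099, 0.854, -0.511, 1.353], [0.995, 0.086, -0.048, 0.074], [0.003, -0.514, -0.858, 1.366], [0.0, 0.0, 0.0, 1.0]] [[432.2147439696264, 0.0, 258.30625384865215], [0.0, 432.2147439696264, 188.90644611335838], [0.0, 0.0, 1.0]]
top [[-0.024, -0.98, 0.196, 0.265], [-1.0, 0.024, -0.003, 0.008], [-0.002, -0.196, -0.981, 1.566], [0.0, 0.0, 0.0, 1.0]] [[499.41982053010787, 0.0, 251.18901585511443], [0.0, 499.41982053010787, 193.04706945292313], [0.0, 0.0, 1.0]]
{'tool_pos': array([0.2492715 , 0.59980305, 0.23854516]), 'tool_rot': array([-1.79901467e+02,  4.41027982e-03,  1.57437975e+02]), 'grip_width': 0.08693950803765622, 'time_s': 0.1, 'force': array([-0.59936582,  0.33741943,  0.22496074])}
```

View pics/scene0.png

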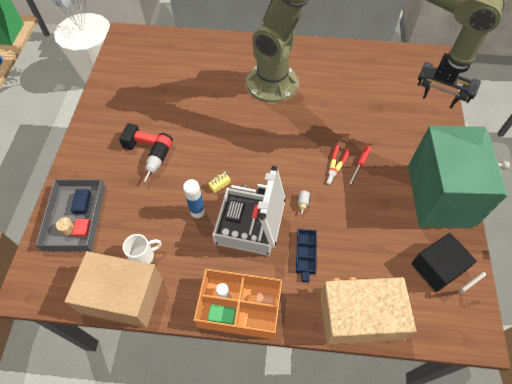

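View pics/top0.png

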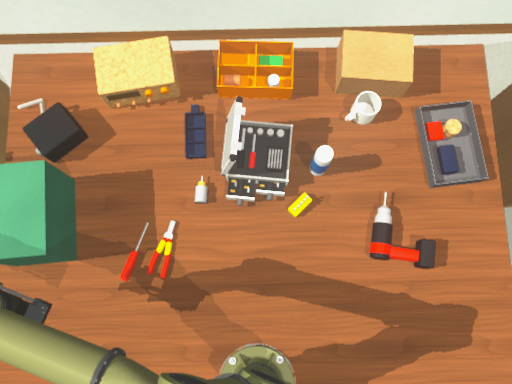

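The scene view (case near (250,220), lid up on its +y side) and the top view (case near (258,150)) show both drawers open toward the robot. The bit rack is at (300,205), the can at (320,160), the motor at (201,190) and the shell at (195,133).

```bash
python3 - <<'E'
from h import *
T=dict(np.load("top0.npz"));S=dict(np.load("scene0.npz"))
a=cv2.resize(T["color"][85:225,170:350,::-1],None,fx=4,fy=4,interpolation=2)[:560]
cv2.imwrite("pics/c1.png",a)
a=cv2.resize(S["color"][150:290,170:330,::-1],None,fx=4,fy=4,interpolation=2)
cv2.imwrite("pics/c2.png",a)
P=np.concatenate([pts(T).reshape(-1,3),pts(S).reshape(-1,3)])
m=(P[:,0]>.35)&(P[:,0]<.85)&(abs(P[:,1])<.3)&(P[:,2]>.012)&(P[:,2]<.4);P=P[m]
# height map 5mm
x0,y0=.35,-.3;r=.0025
ix=((P[:,0]-x0)/r).astype(int);iy=((P[:,1]-y0)/r).astype(int)
H=np.zeros((200,240));np.maximum.at(H,(ix,iy),P[:,2])
im=cv2.applyColorMap(np.clip(H/.27*255,0,255).astype(np.uint8),cv2.COLORMAP_JET)
im=cv2.resize(im[::-1,::-1],None,fx=3,fy=3,interpolation=0)
for k in range(0,10):
    cv2.putText(im,f"{.85-.05*k:.2f}",(0,60*k+10),0,.4,(255,255,255));cv2.line(im,(0,60*k),(719,60*k),(90,90,90),1)
for k in range(0,12):
    cv2.putText(im,f"{.3-.05*k:.2f}",(60*k,590),0,.4,(255,255,255));cv2.line(im,(60*k,0),(60*k,599),(90,90,90),1)
cv2.imwrite("pics/h.png",im);np.save("P.npy",P)
E
```

```text
(no output)
```

View pics/c1.png

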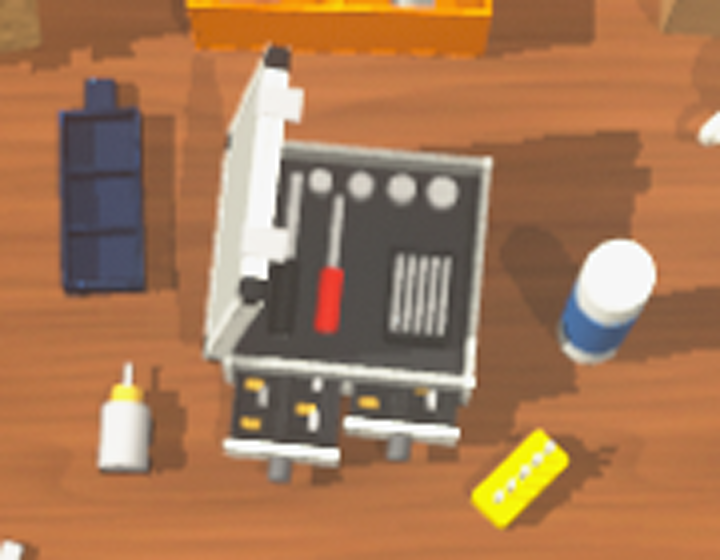

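View pics/h.png

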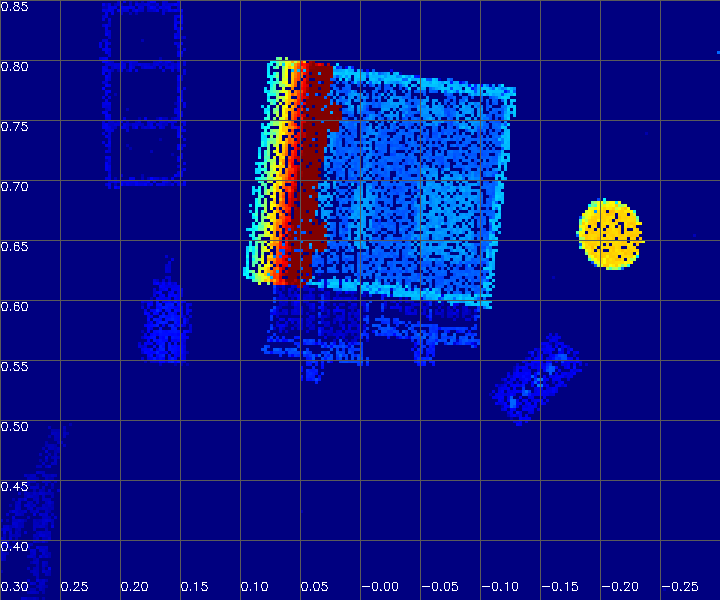

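The crop shows the lid leaning slightly inward, with knobs at (280,470) and (398,447); the map puts the case at about (0.70,-0.01) with yaw near -6°. Next I'll fit it exactly and check the travel corridor.

```bash
python3 - <<'E'
from h import *
P=np.load("P.npy")
# rim right side & front: points z .075-.095
R=P[(P[:,2]>.078)&(P[:,2]<.092)&(P[:,1]<.05)&(P[:,1]>-.15)&(P[:,0]>.56)&(P[:,0]<.82)].astype(np.float32)
b=cv2.minAreaRect(R[:,:2]);print("rim rect",b,len(R))
L=P[(P[:,2]>.12)&(P[:,2]<.25)&(P[:,1]>0.0)&(P[:,1]<.13)&(P[:,0]>.6)&(P[:,0]<.82)]
c,n=None,None
Q=L
for _ in range(12):
    c=Q.mean(0);n=np.linalg.svd(Q-c)[2][2];n*=np.sign(n[1]);d=(L-c)@n;Q=L[(abs(d)<.003)]
    if _==5: # shift to outer face
        pass
print("lid plane",c,n,len(Q),"elev",np.degrees(np.arctan2(n[2],np.hypot(n[0],n[1]))),"yaw",np.degrees(np.arctan2(-n[0],n[1])))
print("lid d pct",np.percentile((L-c)@n,[1,5,25,50,75,95,99]), "zmax",P[(P[:,0]>.6)&(P[:,1]>0)&(P[:,1]<.1)][:,2].max())
for lo,hi in((0.02,.08),(-.07,-.01)):
    K=P[(P[:,1]>lo)&(P[:,1]<hi)&(P[:,0]<.56)&(P[:,0]>.5)&(P[:,2]>.02)&(P[:,2]<.06)]
    x=np.percentile(K[:,0],3);print("knob end x",x,K[K[:,0]<x+.012].mean(0),K[:,2].max())
A=np.concatenate([pts(dict(np.load(f"{n}0.npz"))).reshape(-1,3) for n in("top","scene")])
for xa in np.arange(.2,.8,.1):
    print(round(xa,1),[round(float(np.nanmax(np.r_[0,A[(abs(A[:,0]-xa-.05)<.05)&(abs(A[:,1]-y-.05)<.05)][:,2]])),2) for y in np.arange(.1,.8,.1)])
E
```

```text
Traceback (most recent call last):
cv2.error: OpenCV(4.12.0) /io/opencv/modules/imgproc/src/convhull.cpp:143: error: (-215:Assertion failed) total >= 0 && (depth == CV_32F || depth == CV_32S) in function 'convexHull'
```

View pics/c2.png

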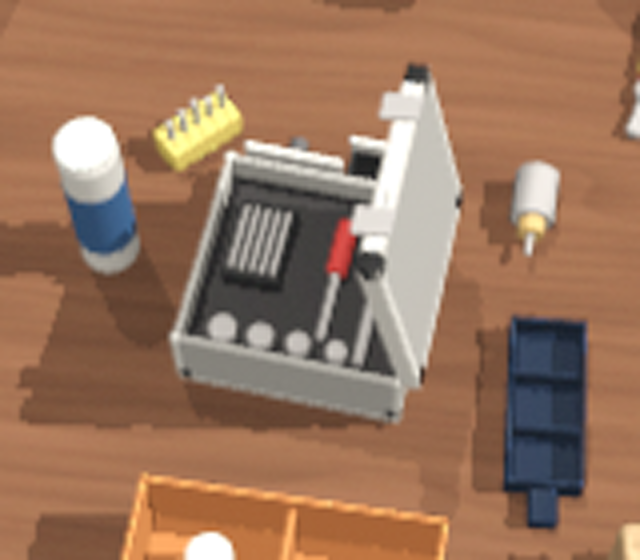

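This scene crop shows the lid (hinge at right, free edge at top near (410,70)) leaning inward over the compartment. I'll fix the array layout and rerun.

```bash
python3 - <<'E'
from h import *
P=np.load("P.npy")
R=P[(P[:,2]>.078)&(P[:,2]<.092)&(P[:,1]<.05)&(P[:,1]>-.15)&(P[:,0]>.56)&(P[:,0]<.82)]
print("rim rect",cv2.minAreaRect(np.ascontiguousarray(R[:,:2],dtype=np.float32)),len(R))
L=P[(P[:,2]>.12)&(P[:,2]<.25)&(P[:,1]>0.0)&(P[:,1]<.13)&(P[:,0]>.6)&(P[:,0]<.82)]
Q=L
for _ in range(12):
    c=Q.mean(0);n=np.linalg.svd(Q-c,full_matrices=False)[2][2];n=n*np.sign(n[1]);d=(L-c)@n;Q=L[abs(d)<.003]
print("lid plane",c,n,len(Q),"elev",np.degrees(np.arctan2(n[2],np.hypot(n[0],n[1]))),"yaw",np.degrees(np.arctan2(-n[0],n[1])))
print("d pct",np.percentile((L-c)@n,[1,5,25,50,75,95,99]),"zmax",P[(P[:,0]>.6)&(P[:,1]>0)&(P[:,1]<.1)][:,2].max())
for lo,hi in((0.02,.08),(-.07,-.01)):
    K=P[(P[:,1]>lo)&(P[:,1]<hi)&(P[:,0]<.56)&(P[:,0]>.5)&(P[:,2]>.02)&(P[:,2]<.06)]
    x=np.percentile(K[:,0],3);print("knob end x",x,K[K[:,0]<x+.012].mean(0),K[:,2].max())
A=np.concatenate([pts(dict(np.load(f"{n}0.npz"))).reshape(-1,3) for n in("top","scene")])
for xa in np.arange(.2,.8,.1):
    print(round(xa,1),[round(float(np.nanmax(np.r_[0,A[(abs(A[:,0]-xa-.05)<.05)&(abs(A[:,1]-y-.05)<.05)][:,2]])),2) for y in np.arange(.1,.8,.1)])
E
```

```text
rim rect ((0.6952782273292542, -0.0307769775390625), (0.17923660576343536, 0.18434330821037292), 83.26786804199219) 679
lid plane [0.71044838 0.06498165 0.18769004] [0.11750493 0.97350432 0.19616813] 943 elev 11.312970338435342 yaw -6.882479478774758
d pct [-1.40751165e-02 -9.98381802e-03 -1.53747948e-03  5.57118465e-05
  9.19181852e-04  1.72968356e-03  2.34492042e-03] zmax 0.28427780270197434
knob end x 0.5329892855122985 [0.53774481 0.04010963 0.04095699] 0.05999666148766347
knob end x 0.5467082106781166 [ 0.55282976 -0.05285565  0.04064025] 0.051337432886204626
0.2 [0.01, 0.01, 0.67, 0.67, 0.64, 0.63, 0.33]
0.3 [0.01, 0.03, 0.04, 0.03, 0.62, 0.62, 0.25]
0.4 [0.01, 0.03, 0.03, 0.01, 0.25, 0.25, 0.25]
0.5 [0.04, 0.01, 0.01, 0.01, 0.25, 0.25, 0.25]
0.6 [0.04, 0.03, 0.01, 0.01, 0.25, 0.25, 0.25]
0.7 [0.03, 0.03, 0.01, 0.01, 0.1, 0.1, 0.1]
0.8 [0.03, 0.13, 0.13, 0.13, 0.1, 0.13, 0.13]
```

```bash
python3 -m jog '[[0,0,0,0,0.15],[0,0,0,0,0.15],[0,0,0,0,0.15],[0,0,0,0,0.15],[0,0,0,0,0.15],[0,0,0,0,0.15],[0,0,0,0,0.15],[0,0,0,0,0.15],[0,0,0,0,0.15],[0,0,0,0,0.15],[0,0,0,0,0.15]]' 30
python3 -m jog '[[0,-1,0.25,0,0],[0,-1,0.25,0,0],[0,-1,0.25,0,0],[0,-1,0.25,0,0],[0,-1,0.25,0,0],[0,-1,0.25,0,0],[0,-1,0.25,0,0],[0,-1,0.25,0,0],[0,-1,0.25,0,0],[0,-1,0.25,0,0],[0,-1,0.25,0,0],[0,0,0,0,0]]'
```

```text
time_s: 1.02
tool_pos: [0.2493, 0.5999, 0.2389]
tool_rot: [-180.0, 0.1, 82.9]
force: [0.0, -0.4, 0.4]
grip_width: 0.0217
grasp_force: 0.0
time_s: 2.02
tool_pos: [0.2791, 0.3714, 0.2394]
tool_rot: [180.0, 0.1, 82.9]
force: [0.1, -0.6, -0.1]
grip_width: 0.0004
grasp_force: 0.0
```

```bash
python3 -m jog '[[0,-0.3,1,0,0],[0,-0.3,1,0,0],[0,-0.3,1,0,0],[0,-0.3,1,0,0],[0,-0.3,1,0,0],[0,-0.3,1,0,0],[0,-0.3,1,0,0],[0,-0.3,1,0,0],[0,-0.3,1,0,0],[0,-0.3,1,0,0],[0,-0.3,1,0,0],[0,-0.3,1,0,0]]'
python3 -m jog '[[0,-0.4,1,0,0],[0,-0.4,1,0,0],[0,-0.4,1,0,0],[0,-0.4,1,0,0],[0,-0.4,1,0,0],[0,-0.4,1,0,0],[0,-0.4,1,0,0],[0,-0.4,1,0,0],[0,-0.4,1,0,0],[0,-0.4,1,0,0],[0,-0.4,0.9,0,0],[0,0,0,0,0]]'
```

```text
time_s: 3.02
tool_pos: [0.5084, 0.2754, 0.2391]
tool_rot: [-180.0, 0.0, 83.2]
force: [-0.7, -0.1, -0.2]
grip_width: 0.0002
grasp_force: 0.0
time_s: 4.02
tool_pos: [0.7162, 0.1585, 0.2378]
tool_rot: [180.0, 0.2, 83.0]
force: [-1.0, -1.5, -0.2]
grip_width: 0.0007
grasp_force: 0.0
```

```bash
python3 -m jog '[[0,-0.9,0,0,0],[0,-0.9,0,0,0],[0,-0.9,0,0,0],[0,-0.9,0,0,0],[0,-0.5,0,0,0],[0,-0.5,0,0,0],[0,-0.37,0.0,0.08,0],[0,-0.37,0.0,0.08,0],[0,-0.37,0.0,0.08,0],[0,-0.37,0.0,0.08,0]]'
python3 -c "
from h import *
c=read_camera('scene');cv2.imwrite('pics/s1.png',cv2.resize(c['color'][100:300,150:350,::-1],None,fx=3,fy=3))"
```

```text
time_s: 4.85
tool_pos: [0.6996, 0.0424, 0.2337]
tool_rot: [179.9, -0.1, 83.3]
force: [0.5, 3.8, 2.4]
grip_width: 0.0006
grasp_force: 2.0
```

View pics/s1.png

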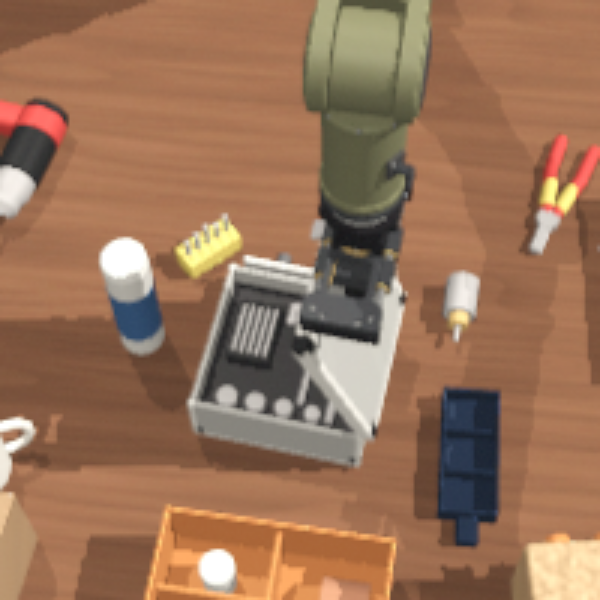

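The lid is turning over under the gripper (lid around (345,350)), and the case has stayed put. I'll continue along the arc.

```bash
python3 -m jog '[[0,-0.33,0,0.1,0],[0,-0.33,0,0.1,0],[0,-0.33,0,0.1,0],[0,-0.39,0,0.23,0],[0,-0.39,0,0.23,0],[0,-0.39,0,0.23,0],[0,-0.39,0,0.23,0],[0,-0.33,0,0.34,0],[0,-0.33,0,0.34,0],[0,-0.33,0,0.34,0],[0,-0.33,0,0.34,0]]'
python3 -m jog '[[0,-0.21,0,0.4,0],[0,-0.21,0,0.4,0],[0,-0.21,0,0.4,0],[0,-0.21,0,0.4,0],[0,-0.12,0,0.38,0],[0,-0.12,0,0.38,0],[0,-0.12,0,0.38,0],[0,-0.03,0,0.2,0],[0,-0.03,0,0.2,0],[0,-0.03,0,0.2,0],[0,0,0,0,0]]'
```

```text
time_s: 5.82
tool_pos: [0.6899, -0.0364, 0.1807]
tool_rot: [-180.0, 0.0, 83.2]
force: [0.0, 2.6, 1.7]
grip_width: 0.0004
grasp_force: 1.2
time_s: 6.73
tool_pos: [0.687, -0.0608, 0.1174]
tool_rot: [-180.0, -0.1, 83.2]
force: [-5.3, 2.9, 14.0]
grip_width: 0.0009
grasp_force: 7.0
```

```bash
python3 -m jog '[[0,0,0,0.08,0],[0,0,0,0,0],[0,0,0,-0.5,0],[0,0,0,-1,0],[0,0,0,-1,0],[0,0,0,-1,0],[0,0.16,-0.97,0,0],[0,0.16,-0.97,0,0],[0,0.16,-0.97,0,0],[0,0.16,-0.97,0,0],[0,0.16,-0.97,0,0]]'
python3 -m jog '[[0,0.16,-0.97,0,0],[0,0.16,-0.97,0,0],[0,0.16,-0.97,0,0],[0,0.16,-0.97,0,0],[0,0.16,-0.97,0,0],[0,0.16,-0.97,0,0],[0,0,0,0,-0.15],[0,0,0,0,-0.15],[0,0,0,0,-0.15],[0,0,0,0,-0.15],[0,0,0,0,-0.15],[0,0,0,0,-0.15]]'
python3 -m jog '[[0,0,0,0,-0.15],[0,0,0,0,-0.15],[0,0,0,0,-0.15],[0,0,0,0,-0.15],[0,0,0,0,-0.15],[0,0,0,0,-0.15],[0,0,0,0,-0.1],[0,0,0,0,-0.1],[0,0,0,0,0]]'
python3 - <<'E'
from h import *
P=[]
for n in("top","scene"):
    c=read_camera(n);P.append(pts(c).reshape(-1,3));cv2.imwrite(f"pics/{n}2.png",cv2.resize(c['color'][(100 if n=="scene" else 75):,150:350,::-1][:200],None,fx=3,fy=3))
P=np.concatenate(P)
L=P[(P[:,2]>.085)&(P[:,2]<.12)&(P[:,1]<.1)&(P[:,1]>-.14)&(P[:,0]>.57)&(P[:,0]<.83)]
print(cv2.minAreaRect(np.ascontiguousarray(L[:,:2],dtype=np.float32)),np.percentile(L[:,2],[5,50,95]))
for lo,hi in((0.02,.07),(-.08,-.02)):
    K=P[(P[:,1]>lo)&(P[:,1]<hi)&(P[:,0]<.57)&(P[:,0]>.5)&(P[:,2]>.02)&(P[:,2]<.06)]
    print(np.percentile(K[:,0],3),K[K[:,0]<np.percentile(K[:,0],3)+.012].mean(0) if len(K) else 0)
E
```

```text
time_s: 7.65
tool_pos: [0.5917, -0.0341, 0.1828]
tool_rot: [180.0, 0.1, 83.2]
force: [0.6, -0.3, -0.4]
grip_width: 0.0003
grasp_force: 0.0
time_s: 8.65
tool_pos: [0.4794, -0.0014, 0.1831]
tool_rot: [180.0, 0.0, 124.0]
force: [0.4, -0.2, -0.1]
grip_width: 0.0
grasp_force: 0.0
time_s: 9.4
tool_pos: [0.4794, -0.0014, 0.183]
tool_rot: [-180.0, 0.0, 173.3]
force: [0.4, 0.2, -0.5]
grip_width: 0.0004
grasp_force: 0.0
((0.696202278137207, -0.024212829768657684), (0.19833621382713318, 0.1873730570077896), 83.05897521972656) [0.09448505 0.10010052 0.10500975]
0.5367946875451671 [0.54014746 0.04152503 0.04187896]
0.5488554726808695 [ 0.55460263 -0.05088212  0.04317556]
```

View pics/scene2.png

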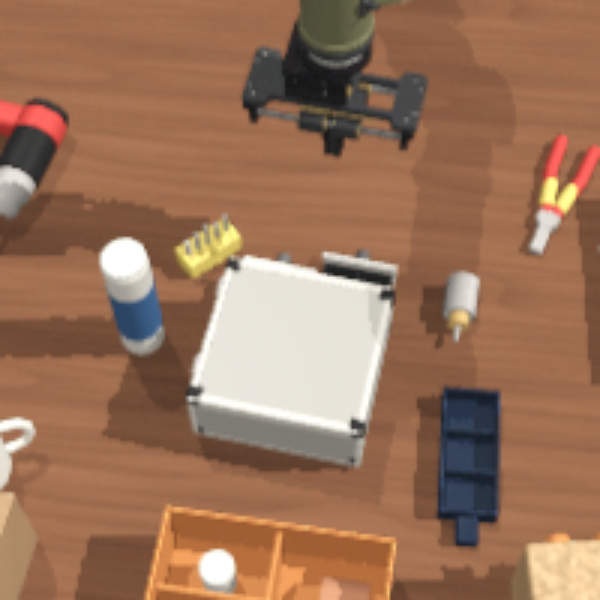

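The lid is flat and shut, with its top at 0.100. The left drawer is open at (360,265) and the right near (285,258). Left drawer next.

```bash
python3 -m jog '[[0,0,0.6,0.94,0],[0,0,0.6,0.94,0],[0,0,0.6,0.94,0],[0,0,0.6,0.94,0],[0,0,0,0.94,0],[0,0,0,0.94,0],[0,0,0,0.93,0],[0,0,0,0,0],[0,-1,0,0,0],[0,-1,0,0,0],[0,0,0,0,0]]'
python3 -m jog '[[0,-0.4,0,0,0],[0,-0.4,0,0,0],[0,-0.4,0,0,0],[0,-0.4,0,0,0],[0,-0.4,0,0,0],[0,-0.3,0,0,0]]'
```

```text
time_s: 10.42
tool_pos: [0.5284, 0.0416, 0.0532]
tool_rot: [-180.0, 0.3, 173.1]
force: [0.7, -0.3, 0.6]
grip_width: 0.0
grasp_force: 0.0
time_s: 10.92
tool_pos: [0.5712, 0.0365, 0.0519]
tool_rot: [180.0, 0.0, 173.2]
force: [-1.3, 0.3, 1.2]
grip_width: 0.0007
grasp_force: 1.1
```

```bash
python3 -m jog '[[0,-0.1,0,0,0],[0,-0.1,0,0,0],[0,0,0,0,0]]'; python3 -m jog '[[0,-0.1,0,0,0],[0,-0.1,0,0,0],[0,0,0,0,0]]'
```

```text
time_s: 11.17
tool_pos: [0.5749, 0.0361, 0.0517]
tool_rot: [-180.0, 0.0, 173.2]
force: [-0.8, 0.1, -0.3]
grip_width: 0.0002
grasp_force: 0.1
time_s: 11.42
tool_pos: [0.5771, 0.0359, 0.0515]
tool_rot: [180.0, -0.2, 173.2]
force: [-5.4, 1.3, 2.8]
grip_width: 0.0004
grasp_force: 2.4
```

```bash
python3 -m jog '[[0,-0.06,0,0,0],[0,0,0,0,0],[0,0,0,0,0]]'
```

```text
time_s: 11.67
tool_pos: [0.5772, 0.0359, 0.0514]
tool_rot: [180.0, -0.3, 173.2]
force: [-7.1, 0.3, 5.9]
grip_width: 0.0007
grasp_force: 3.7
```

```bash
python3 -m jog '[[0,0.5,0,0,0],[0,1,0,0,0],[0,1,0,0,0],[0,0.65,0,0,0],[0,0,-0.9,0,0],[0,0,-0.9,0,0],[0,0,-0.9,0,0],[0,0,-0.9,0,0],[0,0,-0.9,0,0],[0,0,0,0,0],[0,0,0,0,0]]'
python3 -m jog '[[0,-0.4,0,0,0],[0,-0.4,0,0,0],[0,-0.4,0,0,0],[0,-0.4,0,0,0],[0,-0.4,0,0,0],[0,-0.4,0,0,0],[0,0,0,0,0]]'
```

```text
time_s: 12.58
tool_pos: [0.5066, -0.047, 0.0521]
tool_rot: [180.0, 0.1, 173.1]
force: [0.4, -0.4, -0.2]
grip_width: 0.0007
grasp_force: 0.0
time_s: 13.17
tool_pos: [0.5559, -0.052, 0.0517]
tool_rot: [-180.0, 0.1, 173.2]
force: [0.5, 0.1, -0.2]
grip_width: 0.0004
grasp_force: 0.0
```

```bash
python3 -m jog '[[0,-0.15,0,0,0],[0,-0.15,0,0,0],[0,-0.1,0,0,0],[0,0,0,0,0]]'; python3 -m jog '[[0,-0.1,0,0,0],[0,-0.1,0,0,0],[0,0,0,0,0]]';  python3 -m jog '[[0,-0.06,0,0,0],[0,0,0,0,0],[0,0,0,0,0]]'
```

```text
time_s: 13.5
tool_pos: [0.562, -0.0532, 0.0516]
tool_rot: [-180.0, -0.0, 173.2]
force: [-0.9, 0.1, -1.3]
grip_width: 0.0002
grasp_force: 0.4
time_s: 13.75
tool_pos: [0.5661, -0.0537, 0.0517]
tool_rot: [-180.0, 0.0, 173.2]
force: [-1.5, 1.0, -0.7]
grip_width: 0.0002
grasp_force: 0.6
time_s: 14.0
tool_pos: [0.5663, -0.0537, 0.0516]
tool_rot: [180.0, -0.1, 173.2]
force: [-5.0, 0.0, 1.9]
grip_width: 0.0006
grasp_force: 2.5
```

```bash
python3 -m jog '[[0,-0.06,0,0,0],[0,0,0,0,0],[0,0.5,0,0,0],[0,1,0,0,0],[0,1,0,0,0],[0,1,0,0,0],[0,0,0,-1,0],[0,0,0,-1,0],[0,0,0,-1,0],[0,0,0,-1,0],[0,0,0,0,0]]'
python3 - <<'E'
from h import *
P=[];I=[]
for n in("top","scene"):
    c=read_camera(n);P.append(pts(c).reshape(-1,3));y=100 if n=="scene" else 75
    I.append(cv2.resize(c['color'][y:y+150,170:340,::-1],(400,353)))
cv2.imwrite("pics/f.png",np.hstack(I))
P=np.concatenate(P)
L=P[(P[:,2]>.085)&(P[:,2]<.12)&(P[:,1]<.1)&(P[:,1]>-.14)&(P[:,0]>.57)&(P[:,0]<.83)]
print(cv2.minAreaRect(np.ascontiguousarray(L[:,:2],dtype=np.float32)),np.percentile(L[:,2],[5,50,95]))
a=np.radians(-6.9);Q=(P-[.6962,-.0242,0])@np.array([[np.cos(a),-np.sin(a),0],[np.sin(a),np.cos(a),0],[0,0,1]])
for s in(1,-1):
    K=Q[(abs(Q[:,1]-s*.045)<.04)&(Q[:,0]>-.17)&(Q[:,0]<-.08)&(Q[:,2]>.02)&(Q[:,2]<.06)]
    F=K[abs(K[:,1]-s*.045)>.015]
    print("knob x",np.percentile(K[:,0],3),"front",np.percentile(F[:,0],[3,20,50]),len(F))
for y in(.06,.03,-.03,-.06,-.09,.09):
    t=Q[(abs(Q[:,1]-y)<.01)&(abs(Q[:,0])<.08)&(Q[:,2]>.09)];print(y,np.median(t[:,2]).round(4))
E
```

```text
time_s: 14.92
tool_pos: [0.5026, -0.0455, 0.1363]
tool_rot: [179.8, 0.6, 173.2]
force: [1.5, 0.1, 0.0]
grip_width: 0.0003
grasp_force: 0.0
((0.6962502002716064, -0.02415715903043747), (0.19804011285305023, 0.1879069209098816), 83.02033233642578) [0.09455383 0.10005158 0.10503134]
knob x -0.11258310808024036 front [-0.09711204 -0.09638027 -0.09489548] 62Traceback (most recent call last):
  File "<stdin>", line 14, in <module>
    return _quantile_unchecked(
        a, q, axis, out, overwrite_input, method, keepdims, weights)
    return _ureduce(a,
                    func=_quantile_ureduce_func,
    ...<5 lines>...
                    overwrite_input=overwrite_input,
                    method=method)
    r = func(a, **kwargs)
    result = _quantile(arr,
                       quantiles=q,
    ...<2 lines>...
                       out=out,
                       weights=wgt)
    slices_having_nans = np.isnan(arr[-1, ...])
                                  ~~~^^^^^^^^^
IndexError: index -1 is out of bounds for axis 0 with size 0
```

View pics/f.png

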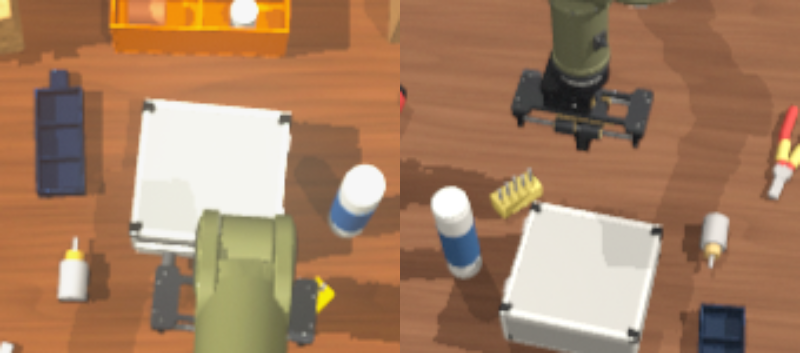

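Both drawers stopped at the same case depth (-0.125), but the arm hides the right one in the top view. I'll move aside and check it.

```bash
python3 -m jog '[[0,0,0,-1,0],[0,0,0,-1,0],[0,0,0,-1,0],[0,0,1,-1,0],[0,0,1,0,0],[0,0,1,0,0],[0,0,1,0,0],[0,0,1,0,0],[0,0,1,0,0],[0,0,1,0,0],[0,0,1,0,0],[0,0,1,0,0]]'
python3 - <<'E'
from h import *
P=np.concatenate([pts(read_camera(n)).reshape(-1,3) for n in("top","scene")])
a=np.radians(-6.9);Q=(P-[.6962,-.0242,0])@np.array([[np.cos(a),-np.sin(a),0],[np.sin(a),np.cos(a),0],[0,0,1]])
for s in(1,-1):
    K=Q[(abs(Q[:,1]-s*.045)<.04)&(Q[:,0]>-.17)&(Q[:,0]<-.08)&(Q[:,2]>.02)&(Q[:,2]<.06)]
    F=K[abs(K[:,1]-s*.045)>.015]
    print(len(F),np.percentile(K[:,0],3) if len(K) else 0,np.percentile(F[:,0],[3,50]) if len(F) else 0)
for y in(.06,.03,-.03,-.06,-.085):
    t=Q[(abs(Q[:,1]-y)<.01)&(abs(Q[:,0])<.08)&(Q[:,2]>.09)];print(y,np.median(t[:,2]).round(4))
E
```

```text
time_s: 16.02
tool_pos: [0.5199, 0.1342, 0.2103]
tool_rot: [-180.0, -0.0, 173.2]
force: [0.5, 1.1, -0.1]
grip_width: 0.0007
grasp_force: 0.0
74 -0.1150071182225369 [-0.09749279 -0.0951594 ]
73 -0.11483668091385929 [-0.09714191 -0.09494553]
0.06 0.0999
0.03 0.1002
-0.03 0.1002
-0.06 0.1001
-0.085 0.1004
```

Both fronts read 6 mm ahead of the case, and the lid is level at 0.100 m.

```bash
python3 -c "
from cell import env
print(env.sign_off())"
```

```text
the job is handed in; nothing more can be done
None
```

The case is closed and handed in at about 16 s: both drawers pushed home, the lid flat and shut, the case not shifted, and none of the surrounding tools and parts touched.

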